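Set up the double teapot on its warmer

TASK

Set up the copper double teapot on the iron warmer stand, in this order: first slide the brass burner drawer, pan first, fully home under the stand's front bar; then stand the larger eared pot upright in the middle of the grate, then seat the spouted teapot in the eared pot's collar, and last seat the lid in the teapot's collar. Let go of everything, and leave the mug and the shaker undisturbed.

Things in the scene. Friction and masses are not known exactly. Their poses are not given: they have to be found in the camera images.
- stand: Fixed iron stand, 104 x 104 x 50 mm high (grate on top). Origin: centre of underside; x runs from open front (x=-52, facing the robot, yaw varies) to back. In mm: a slot 80 wide under the grate, open at the front only, floor is the table; a front bar (x -52 to -40) roofs it, underside at z=26, grate underside 44; back stop at x=+35.
- drawer: Loose brass drawer, 0.25 kg. In mm: pan 70 x 64, 12 high (burner in it to 19) from x=-3 to 67; neck 12 wide, 10 high behind; at the rear an upright grip block 30(x) x 12(y) x 62 high, centre x=-52: pinch across y. Origin: underside, on the centre line. Home: pan touches the back stop, origin at x=-32, y=0 in the stand's frame, axes parallel, grip left outside in front. Slides on the table.
- lower_pot: Loose larger copper pot, 0.55 kg, 105 mm high, two ears at +x and -x (to 64 mm from the axis, 42 mm high). Origin: centre of its flat underside (84 mm wide), z up. Belly 100 mm wide, slopes in from 48 to 66 mm height; then an upright open collar up to 105 mm, outside diameter 62, inside 53 mm: grasp it from above. Yaw is free.
- upper_pot: Loose copper teapot, 0.38 kg, 100 mm high, spout at +x (to 66 mm from the axis, 60 mm high). Origin: centre of underside, z up. Tapered foot 38 mm wide, 47 at 12 mm height, where a flat ledge begins; belly 84 mm wide; upright open collar from 62 to 100 mm height, outside 54, inside 45 mm: grasp it. Seated: ledge on the larger pot's rim, origin 93 mm above that pot's origin. Yaw is free.
- lid: Loose copper lid, 0.09 kg, 52 mm high, standing on its plug. Origin: centre of the plug's underside, z up. Tapered plug 30 mm wide, 39 at 10 mm height; disc 62 mm wide from 10 to 16 mm height; upright brass knob 20 mm wide from 16 to 52 mm height. Seated: disc on the teapot's rim, origin 90 mm above the teapot's origin.
- mug: Bystander: loose steel mug, 72 mm across, 75 mm high, handle at its +y. Origin: centre of the underside. Leave alone.
- shaker: Bystander: loose solid steel waisted shaker, 56 mm across, 95 mm high. Origin: centre of the underside. Leave alone.
Mind the look-alikes: they are no part of the job. What is shaped like the lid but blue or green is not meant.

How it is judged:
By the outcome, as a careful person would: the job done as asked, in the order asked, and still so for the second after the job is handed in, with the robot touching nothing.
It also fails if it takes over 112 s, if anything falls off the work surface, if the arm or the gripper's body presses on something with over 40 N, if the wrist force passes 120 N, or if a joint passes its speed limit or range.

ROBOT

A 6-joint arm with a two-finger parallel gripper is mounted at the origin on the work surface. World frame = base frame: x ahead of the robot, y to its left, z up, the work surface at z = 0. Lengths are in m, angles in rad, forces in N, time in s.
With the tool pointing down it reaches from about 0.375 to 0.9 m from the base axis. Payload 3.1 kg.
Tool frame: the origin (TCP) lies between the finger pads; the fingertips stand 11 mm ahead of it and the grasp point (between the pads) lies 8 mm behind it; z points along the fingers, y is the line along which they close (so a half turn about z gives the same grasp; the last joint's range is limited). The gripper opens to 87 mm and grips with 3 to 60 N. Pads are 19 mm wide; open, the fingers measure 117 mm over their backs; the gripper's body (75 mm by 190 mm) begins 51 mm behind the grasp point.
Start: joints at [-1.286, 0.527, 1.433, -0, 1.181, -0.178], TCP at [0.28, -0.559, 0.211] pointing down, gripper open.
Joint ranges: [-3.08, 3.08], [-0.75, 2.2], [0.22, 2.44], [-1.43, 4.57], [0, 2.65], [-2.85, 2.85]. Speed limits (rad/s): [2.79, 2.79, 3.14, 3.14, 3.14, 3.14].

INTERFACE

Orientations are given as a unit quaternion [x, y, z, w].
In Python, from rig import get_obs, camera, hand_in gives the robot as it stands.
- The arm moves only by the shell command python3 -m pendant 'ROWS' [FORCE]. ROWS is JSON, a list that holds one entry, the list of rows, each a list of 7 numbers: the shift along the tool's x, y, z in m, then the turn, a rotation vector about the tool's x, y, z in degrees, then the opening, from 0 (shut) to 1 (fully open). In form: [[[x, y, z, ax, ay, az, fingers], ...]]. A call has exactly 5 rows; each row shifts and turns the commanded pose from where the row before left it, along the tool's axes as they then stand; what a row does not reach is not made up. A row lasts 1/8 s, in which the tool goes at most 62.5 mm and 10.7 degrees, less where a joint would pass 70% of its speed; a pose out of reach is approached as far as the arm can. A call with a gripper value outside its range is refused whole. The fingers move at their own pace and stop on an object; FORCE is the grip in N (left out, the last holds). Time passes only in rows, so rows that do not move let the fingers close, or fill a call up. It gives the time, the measured TCP pose, the force, the opening and the grip force at its end, in the units of the state.
- get_obs(): the state, without advancing time (a new reading comes with each control period).
- camera(name): name is "scene" or "top" or "wrist"; returns a dict with "img" (420x560x3 uint8, red, green, blue), "intrinsics" (3x3 intrinsics, pixels), "R" (3x3) and "t" (3): a world point X has camera coordinates R X + t; the wrist camera has in their place "T_tool_cam" (4x4, takes a point from camera to tool coordinates, whose origin is the TCP and whose axes are the flange's). Camera axes: x right, y down, z forward; pixel columns grow to the right and rows downward; lengths in m; the calibration is good to about 2 mm. A picture is of the moment at which its call begins: read the wrist's pose just before it. There is no depth.
- hand_in(): hands the job in; it is judged then, once.
The state is a dict: "time": time; "q": joint angles; "joint_velocities": joint speeds; "joint_torque": joint torques, N m; "position": TCP position; "tool_rot": TCP orientation; "ft_force": force on the tool from outside, world axes, zero at the start; "moment": the same for the moment, N m; "grip_width": finger opening in m; "grip_force": force on a finger pad.
Only numpy, scipy, OpenCV 4.12 (cv2) and the standard library are available. Lean on these libraries where they do the work, as an engineer would, in place of code of your own. Each camera call takes 0.05 s, during which the arm holds its last target. There are 200 camera calls.

## Working session

There is one attempt and no reset: what is moved stays moved. The work goes in short steps, Python scripts to look and compute and a shell command to move; the robot and the scene stay as the last step left them, time stands still between calls to the robot, and variables do not carry over. Pictures are saved under pics/ and viewed, at most 17 in all, crops included, and the job is handed in when it is done.

```bash
ls; mkdir -p pics; python3 - <<'E'
from rig import get_obs,camera
import cv2,numpy as np
o=get_obs();print({k:np.round(v,3).tolist() for k,v in o.items()})
for n in("scene","top"):
    c=camera(n);cv2.imwrite(f"pics/{n}0.png",c["img"][:,:,::-1]);print(n,c["intrinsics"],c["R"],c["t"])
c=camera("wrist");print(c["intrinsics"],c["T_tool_cam"])
E
```

```text
pics
{'time': 0.0, 'q': [-1.285, 0.528, 1.434, -0.0, 1.181, -0.179], 'joint_velocities': [0.002, 0.001, -0.002, 0.0, 0.001, 0.001], 'joint_torque': [-0.001, -44.004, -17.659, 0.063, 0.058, -0.0], 'position': [0.279, -0.558, 0.21], 'tool_rot': [0.973, 0.23, -0.0, -0.001], 'ft_force': [-0.047, -0.907, -0.481], 'moment': [-0.03, -0.025, -0.03], 'grip_force': 0.0, 'grip_width': 0.087}
scene [[509.44083936   0.         284.14007456]
 [  0.         509.44083936 205.53334761]
 [  0.           0.           1.        ]] [[ 0.87091891  0.49122438  0.01410163]
 [ 0.41789978 -0.72520905 -0.54720345]
 [-0.25857305  0.4824629  -0.83688084]] [-0.46223972 -0.1897678   1.51863844]
top [[402.14817484   0.         278.37311894]
 [  0.         402.14817484 210.99421573]
 [  0.           0.           1.        ]] [[ 1.53129062e-02 -9.99882721e-01 -2.43017496e-04]
 [-9.97104199e-01 -1.52522465e-02 -7.45022475e-02]
 [ 7.44898034e-02  1.38315969e-03 -9.97220816e-01]] [-0.0012725   0.51481595  0.98313226]
[[329.63555685   0.         285.52670261]
 [  0.         329.63555685 212.87602811]
 [  0.           0.           1.        ]] [[-3.91560351e-04 -9.67474081e-01 -2.52969858e-01  7.02403785e-02]
 [ 9.99999920e-01 -3.56677134e-04 -1.83754845e-04  3.19011417e-04]
 [ 8.75494862e-05 -2.52969910e-01  9.67474143e-01 -1.72594883e-01]
 [ 0.00000000e+00  0.00000000e+00  0.00000000e+00  1.00000000e+00]]
```

View pics/scene0.png

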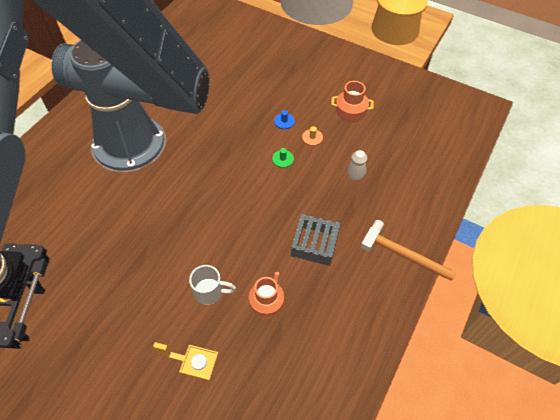

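View pics/top0.png

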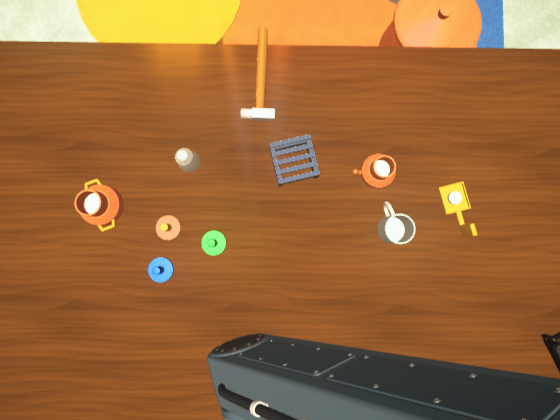

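The scene view shows the stand at (316,239), drawer pan at (198,362) with its grip at (160,347), eared pot at (352,100), teapot at (266,293), copper lid at (313,136), mug at (207,285) and shaker at (357,165). In the top view they are at (295,160), (455,197)/(473,229), (97,205), (379,170), (168,228), (397,229) and (185,157).

```bash
cat > h.py <<'E'
import numpy as np,cv2
from rig import get_obs,camera
from scipy.spatial.transform import Rotation as Ro
def cam(n):
    o=get_obs();c=camera(n);K=c["intrinsics"]
    if n=="wrist":
        M=np.eye(4);M[:3,:3]=Ro.from_quat(o["tool_rot"]).as_matrix();M[:3,3]=o["position"];M=M@c["T_tool_cam"]
        R=M[:3,:3].T;t=-R@M[:3,3]
    else:R,t=c["R"],c["t"]
    return c["img"],K,np.array(R),np.array(t)
def ray(c,uv):
    _,K,R,t=c;d=R.T@np.linalg.solve(K,[uv[0],uv[1],1.]);return -R.T@t,d/np.linalg.norm(d)
def plane(c,uv,z):
    o,d=ray(c,uv);return o+d*(z-o[2])/d[2]
def tri(*pairs):
    A=np.zeros((3,3));b=np.zeros(3);L=[]
    for c,uv in pairs:
        o,d=ray(c,uv);P=np.eye(3)-np.outer(d,d);A+=P;b+=P@o;L.append((P,o))
    X=np.linalg.solve(A,b);return X,max(np.linalg.norm(P@(X-o)) for P,o in L)
def proj(c,X):
    _,K,R,t=c;p=K@(R@np.array(X)+t);return p[:2]/p[2]
E
python3 - <<'E'
import cv2,numpy as np
def crop(f,cx,cy,h=40,s=260):
    im=cv2.imread(f);im=cv2.copyMakeBorder(im,60,60,60,60,0);a=cv2.resize(im[cy+60-h:cy+60+h,cx+60-h:cx+60+h],(s,s),interpolation=cv2.INTER_CUBIC);cv2.putText(a,f"{cx-h},{cy-h}",(3,12),0,.4,(255,255,255));return a
S,T="pics/scene0.png","pics/top0.png"
a=np.vstack([np.hstack([crop(S,*p) for p in [(352,100),(266,293),(188,358)]]),np.hstack([crop(T,*p) for p in [(97,205),(379,170),(455,205)]])])
cv2.imwrite("pics/c1.png",a)
E
```

```text
(no output)
```

View pics/c1.png

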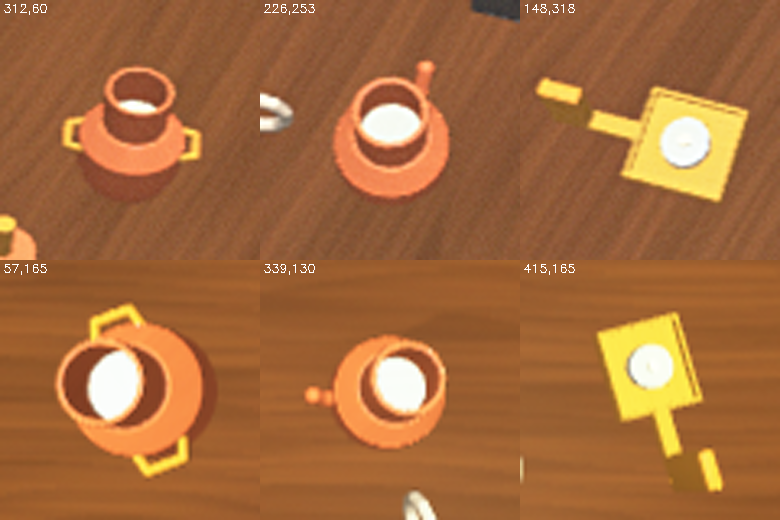

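The crops show the rims cleanly: eared-pot rim centre is about (355.1,88.3) in scene and (87.8,202.5) in top. The teapot rim is about (266.3,288.4) and (383,166.3), and the drawer grip top about (160,346) and (473.8,229.3).

```bash
python3 - <<'E'
import cv2,numpy as np
from h import *
def crop(im,cx,cy,h=36,s=300):
    a=cv2.resize(im[cy-h:cy+h,cx-h:cx+h],(s,s),interpolation=cv2.INTER_CUBIC);cv2.putText(a,f"{cx-h},{cy-h}",(3,12),0,.4,(255,255,255));return a
s=cam("scene");t=cam("top")
S=s[0][:,:,::-1];T=t[0][:,:,::-1]
a=np.vstack([np.hstack([crop(S,316,239),crop(S,313,136,24)]),np.hstack([crop(T,295,160),crop(T,168,228,24)])])
cv2.imwrite("pics/c2.png",a)
for n,u,v in [("low",(355.1,88.3),(87.8,202.5)),("tea",(266.3,288.4),(383,166.3)),("grip",(160,346),(473.8,229.3))]: 
    X,e=tri((s,u),(t,v));print(n,X.round(4),e.round(4),np.hypot(X[0],X[1]).round(3))
C=np.array([plane(t,(415+(x-520)/3.25,165+(y-260)/3.25),.012) for x,y in [(598,335),(680,313),(703,402),(622,420)]]);print(C.round(4),C.mean(0).round(4))
C=np.array([plane(s,(148+(x-520)/3.25,318+y/3.25),.012) for x,y in [(653,88),(748,108),(720,200),(622,177)]]);print(C.round(4),C.mean(0).round(4))
E
```

```text
low [0.5213 0.4438 0.1002] 0.0003 0.685
tea [ 0.6169 -0.2366  0.0905] 0.001 0.661
grip [ 0.475  -0.4601  0.0593] 0.0002 0.661
[[ 0.5794 -0.3974  0.012 ]
 [ 0.5976 -0.4613  0.012 ]
 [ 0.5285 -0.4777  0.012 ]
 [ 0.5136 -0.4149  0.012 ]] [ 0.5548 -0.4378  0.012 ]
[[ 0.5143 -0.4178  0.012 ]
 [ 0.5806 -0.3965  0.012 ]
 [ 0.599  -0.4589  0.012 ]
 [ 0.5318 -0.4793  0.012 ]] [ 0.5564 -0.4381  0.012 ]
```

View pics/c2.png

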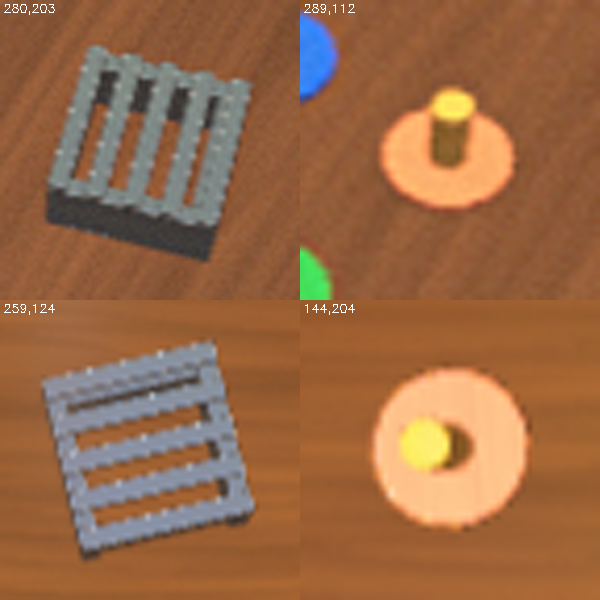

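Crop 2: stand grate corners are (93,48),(250,83),(212,222),(47,190) in the scene crop and (43,382),(213,345),(253,508),(85,548) in the top crop. The lid knob's top is at (454,105) and (425,444).

```bash
python3 - <<'E'
from h import *
s=cam("scene");t=cam("top")
# order: BL(back,+y), BR(back,-y), FR, FL
T=[(259+x/4.1667,124+(y-300)/4.1667) for x,y in [(43,382),(213,345),(253,508),(85,548)]]
S=[(280+x/4.1667,203+y/4.1667) for x,y in [(250,83),(212,222),(47,190),(93,48)]]
X=[]
for u,v in zip(S,T):
    x,e=tri((s,u),(t,v));X.append(x);print(x.round(4),e.round(4))
X=np.array(X);print("c",X.mean(0).round(4))
for a,b in((3,0),(2,1)):d=X[a]*-1+X[b];print(np.degrees(np.arctan2(d[1],d[0])),np.linalg.norm(d))
for a,b in((1,0),(2,3)):d=X[a]*-1+X[b];print(np.degrees(np.arctan2(-d[0],d[1])),np.linalg.norm(d))
print("lid",tri((s,(289+154/6.25,112+105/6.25)),(t,(164,227.))))
# lid disc centre & shaker/mug
print(plane(t,(144+150/6.25,204+147/6.25),.016),plane(s,(289+148/6.25,112+158/6.25),.016))
print("mug",plane(t,(397,229),.075),"shaker",plane(t,(184,156),.095))
E
```

```text
[0.6781 0.0314 0.0471] 0.0002
[ 0.7013 -0.0683  0.0492] 0.0002
[ 0.6049 -0.094   0.042 ] 0.0011
[0.5806 0.0055 0.0461] 0.0008
c [ 0.6412 -0.0313  0.0461]
14.868322905417775 0.10089625951725971
14.954083571755369 0.09998770170024074
13.072643039260406 0.10237581707668832
13.727489181010665 0.10255640667399216
lid (array([0.46985999, 0.28186734, 0.04907755]), np.float64(0.00028250239763967527))
[0.46949798 0.28110146 0.016     ] [0.47122024 0.27815973 0.016     ]
mug [ 0.47252071 -0.27230377  0.075     ] shaker [0.63408718 0.22808139 0.095     ]
```

```bash
cat > plan.py <<'E'
import sys,json
from h import *
# usage: plan.py X Y Z PHI : tool yaw PHI deg = world angle of tool x
o=get_obs();p=np.array(o["position"]);M=Ro.from_quat(o["tool_rot"]).as_matrix()
phi=np.degrees(np.arctan2(M[1,0],M[0,0]))
print("t",round(o["time"],2),"p",p.round(4),"phi",phi.round(2),"tilt",np.degrees(np.arccos(-M[2,2])).round(2),"w",round(o["grip_width"],4),"gf",round(o["grip_force"],1),"F",np.round(o["ft_force"],1),"q6",round(o["q"][5],2))
if len(sys.argv)>4:
    X=np.array(list(map(float,sys.argv[1:4])));f=float(sys.argv[4]);r=np.radians(f);d=X-p
    print("turn z",round(phi-f,2),"then tool shift mm",np.round([1e3*(d[0]*np.cos(r)+d[1]*np.sin(r)),1e3*(d[0]*np.sin(r)-d[1]*np.cos(r)),-1e3*d[2]],1))
E
python3 -m pendant '[[[0,0,0,0,0,6,1],[0,0,0,0,0,5,1],[0.05,-0.014,0,0,0,0,1],[0.05,-0.014,0,0,0,0,1],[0.05,-0.014,0,0,0,0,1]]]' && python3 -m pendant '[[[0.05,0,0,0,0,0,1],[0.015,0,0,0,0,0,1],[0,0,0.03,0,0,0,1],[0,0,0.03,0,0,0,1],[0,0,0,0,0,0,1]]]' && python3 plan.py .475 -.46 .13 15.5
python3 - <<'E'
from h import *
c=cam("wrist");cv2.imwrite("pics/w1.png",c[0][:,:,::-1]);print(proj(c,[.475,-.46,.06]),proj(c,[.5556,-.438,.019]))
E
```

```text
time: 0.98
position: [0.4139, -0.4776, 0.2112]
tool_rot: [0.991, 0.135, 0.0, 0.0]
ft_force: [-0.3, -0.4, -0.7]
grip_width: 0.0868
grip_force: 0.0
time: 1.6
position: [0.4734, -0.4594, 0.1484]
tool_rot: [0.991, 0.135, -0.002, -0.003]
ft_force: [0.1, 0.1, 0.4]
grip_width: 0.0871
grip_force: 0.0
t 1.6 p [ 0.4734 -0.4594  0.1484] phi 15.54 tilt 0.39 w 0.0871 gf 0.0 F [0.1 0.1 0.4] q6 0.36
turn z 0.04 then tool shift mm [ 1.4  1.  18.4]
[287.46206032 213.36441791] [288.04661254 108.95150088]
```

View pics/w1.png

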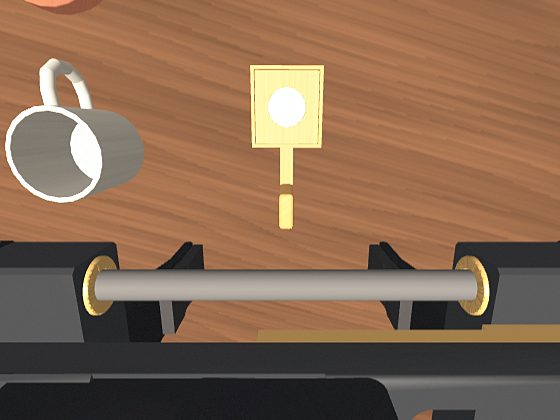

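The wrist view shows the grip block's top at (286.5,211) and the pan square to the image at (287,107). That matches the prediction to about 1 mm and confirms yaw 15.5°. Next I descend, pinch and lift.

```bash

python3 -m pendant '[[[0.001,0.001,0.03,0,0,0,1],[0,0,0.03,0,0,0,1],[0,0,0.03,0,0,0,1],[0,0,0.026,0,0,0,1],[0,0,0,0,0,0,1]]]' 30 >/dev/null && python3 plan.py .475 -.46 .032 15.5; python3 -m pendant '[[[0,0,0,0,0,0,0],[0,0,0,0,0,0,0],[0,0,0,0,0,0,0],[0,0,0,0,0,0,0],[0,0,0,0,0,0,0]]]' 50 && python3 plan.py
```

```text
t 2.27 p [ 0.4759 -0.4614  0.0347] phi 15.54 tilt 0.12 w 0.0868 gf 0.0 F [ 1.2 -0.4  0.8] q6 0.36
turn z 0.04 then tool shift mm [-0.5 -1.6  2.7]
time: 2.9
position: [0.4767, -0.4615, 0.0353]
tool_rot: [0.991, 0.136, 0.0, 0.0]
ft_force: [0.6, 0.3, 0.9]
grip_width: 0.0449
grip_force: 0.0
t 2.9 p [ 0.4767 -0.4615  0.0353] phi 15.58 tilt 0.01 w 0.0449 gf 0.0 F [0.6 0.3 0.9] q6 0.36
```

```bash

python3 -m pendant '[[[0,0,0,0,0,0,0],[0,0,0,0,0,0,0],[0,0,0,0,0,0,0],[0,0,0,0,0,0,0],[0,0,0,0,0,0,0]]]' 50 >/dev/null; python3 plan.py;python3 -m pendant '[[[0,0,-0.02,0,0,0,0],[0,0,-0.03,0,0,0,0],[0,0,-0.04,0,0,0,0],[0,0,-0.04,0,0,0,0],[0,0,0,0,0,0,0]]]' >/dev/null; python3 plan.py .4658 -.0757 .165 14.2
python3 - <<'E'
from h import *
c=cam("wrist");cv2.imwrite("pics/w2.png",c[0][:,:,::-1])
E
```

```text
t 3.52 p [ 0.4762 -0.4609  0.0349] phi 15.58 tilt 0.1 w 0.0113 gf 49.9 F [-1.4  1.2 -0.4] q6 0.36
t 4.15 p [ 0.4789 -0.4643  0.1706] phi 15.58 tilt 0.66 w 0.0116 gf 49.9 F [-0.5 -0.2 -2.6] q6 0.36
turn z 1.38 then tool shift mm [  82.6 -380.     5.6]
```

View pics/w2.png

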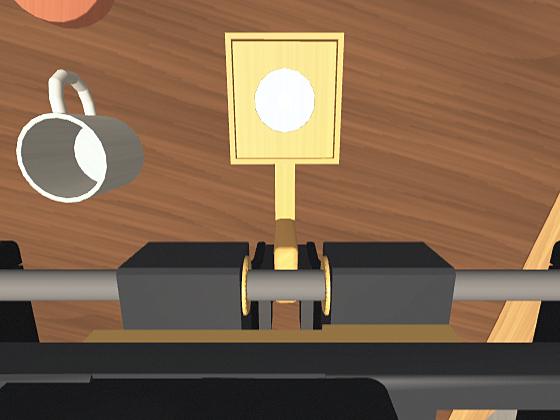

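The drawer is lifted level and straight in the pads: pan at (285,98), neck vertical in the image. I now carry it over the mug.

```bash

python3 -m pendant '[[[0,0,0,0,0,1.4,0],[0.01,-0.047,0,0,0,0,0],[0.01,-0.047,0,0,0,0,0],[0.01,-0.047,0,0,0,0,0],[0.01,-0.047,0,0,0,0,0]]]' >/dev/null;python3 -m pendant '[[[0.01,-0.047,0,0,0,0,0],[0.01,-0.047,0,0,0,0,0],[0.01,-0.047,0,0,0,0,0],[0.01,-0.047,0,0,0,0,0],[0,0,0,0,0,0,0]]]' >/dev/null; python3 plan.py .4658 -.0757 .036 14.2
```

```text
t 5.45 p [ 0.4594 -0.0734  0.1636] phi 14.4 tilt 0.37 w 0.0115 gf 49.9 F [-0.7 -0.5 -2.2] q6 0.92
turn z 0.2 then tool shift mm [  5.6   3.8 127.6]
```

```bash

python3 -m pendant '[[[0,0.004,0.03,0,0,0,0],[0,0,0.03,0,0,0,0],[0,0,0.03,0,0,0,0],[0,0,0.03,0,0,0,0],[0,0,0,0,0,0,0]]]' >/dev/null; python3 plan.py .4658 -.0757 .036 14.2
python3 - <<'E'
from h import *
c=cam("wrist");cv2.imwrite("pics/w3.png",c[0][:,:,::-1])
r=np.radians(14.2);R=np.array([[np.cos(r),-np.sin(r)],[np.sin(r),np.cos(r)]])
for a in [(-.052,.052),(-.052,-.052),(.052,-.052),(.052,.052)]:
    print(proj(c,[*(np.array([.6412,-.0313])+R@a),.05]).round(1))
E
```

```text
t 6.08 p [ 0.4613 -0.0812  0.0428] phi 14.09 tilt 0.37 w 0.0116 gf 49.9 F [ 0.6 -0.7 -1.7] q6 0.91
turn z -0.11 then tool shift mm [ 5.7 -4.3  6.8]
[155.3 -26. ]
[395.  -27.1]
[ 419.6 -368.1]
[ 124.7 -365.5]
```

View pics/w3.png

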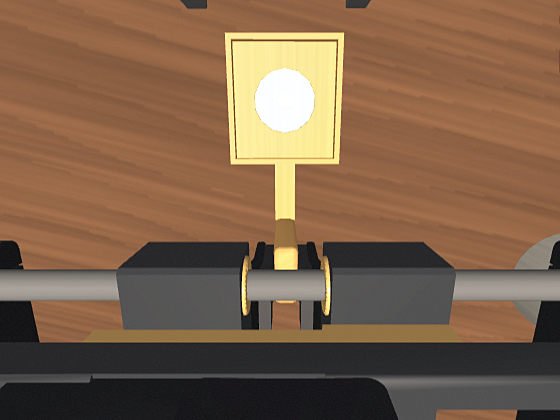

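The pan's centre line is at column 285 and the slot's legs show inner edges at columns 207 and 347, so the slot centre is at 276.5. That calls for about 4.5 mm toward tool −y, agreeing with the earlier estimate.

```bash

python3 -m pendant '[[[0,-0.0045,0,0,0,0,0],[0,0,0.005,0,0,0,0],[0,0,0.0025,0,0,0,0],[0.01,0,0,0,0,0,0],[0,0,0,0,0,0,0]]]' ; python3 plan.py .5598 -.0519 .036 14.2
python3 - <<'E'
from h import *
c=cam("wrist")
g=cv2.cvtColor(c[0],cv2.COLOR_RGB2GRAY)
for r in(3,8,14):
    x=np.where(g[r]<65)[0];print(r,[ (s[0],s[-1]) for s in np.split(x,np.where(np.diff(x)>1)[0]+1) if len(s)>2])
E
```

```text
time: 6.75
position: [0.4736, -0.0747, 0.0379]
tool_rot: [0.992, 0.124, 0.001, 0.001]
ft_force: [0.3, 0.2, -2.3]
grip_width: 0.0116
grip_force: 49.9
t 6.75 p [ 0.4736 -0.0747  0.0379] phi 14.21 tilt 0.16 w 0.0116 gf 49.9 F [ 0.3  0.2 -2.3] q6 0.93
turn z 0.01 then tool shift mm [89.2 -0.9  1.9]
3 [(np.int64(165), np.int64(396))]
8 [(np.int64(170), np.int64(392))]
14 [(np.int64(176), np.int64(387))]
```

```bash

python3 -m pendant '[[[0,-0.0015,0.002,0,0,0,0],[0.015,0,0,0,0,0,0],[0.015,0,0,0,0,0,0],[0.015,0,0,0,0,0,0],[0,0,0,0,0,0,0]]]' |grep force; python3 plan.py .5598 -.0519 .035 14.2;  python3 -m pendant '[[[0,0,0,0,0,0,0],[0.01,0,0,0,0,0,0],[0.01,0,0,0,0,0,0],[0.01,0,0,0,0,0,0],[0,0,0,0,0,0,0]]]' |grep force; python3 plan.py .5598 -.0519 .035 14.2
```

```text
ft_force: [-0.4, 0.1, -2.8]
grip_force: 49.9
t 7.42 p [ 0.5173 -0.0619  0.0358] phi 14.25 tilt 0.16 w 0.0116 gf 49.9 F [-0.4  0.1 -2.8] q6 0.99
turn z 0.05 then tool shift mm [43.7  0.7  0.8]
ft_force: [-0.2, -0.1, -2.3]
grip_force: 49.9
t 8.05 p [ 0.5455 -0.0546  0.0358] phi 14.21 tilt 0.1 w 0.0113 gf 49.9 F [-0.2 -0.1 -2.3] q6 1.02
turn z 0.01 then tool shift mm [14.5  0.9  0.8]
```

```bash

python3 -m pendant '[[[0,0,0.001,0,0,0,0],[0.003,0,0,0,0,0,0],[0.003,0,0,0,0,0,0],[0.003,0,0,0,0,0,0],[0,0,0,0,0,0,0]]]' |grep ft_force;  python3 -m pendant '[[[0.001,0,0,0,0,0,0],[0.001,0,0,0,0,0,0],[0.001,0,0,0,0,0,0],[0,0,0,0,0,0,0],[0,0,0,0,0,0,0]]]' |grep ft_force; python3 plan.py .5598 -.0519 .035 14.2
```

```text
ft_force: [-3.7, -0.7, 4.9]
ft_force: [-5.7, -1.4, 4.7]
t 9.3 p [ 0.5549 -0.0516  0.0348] phi 14.19 tilt 0.09 w 0.0117 gf 50.0 F [-5.7 -1.4  4.7] q6 1.03
turn z -0.01 then tool shift mm [ 4.6  1.5 -0.2]
```

```bash
for i in 1 2 3; do
python3 -m pendant '[[[0.001,0,0,0,0,0,0],[0.001,0,0,0,0,0,0],[0,0,0,0,0,0,0],[0,0,0,0,0,0,0],[0,0,0,0,0,0,0]]]' |egrep 'ft_force|pos'; done; python3 plan.py .5598 -.0519 .035 14.2
```

```text
position: [0.5569, -0.0512, 0.0348]
ft_force: [-5.3, -0.2, 5.0]
position: [0.5589, -0.0507, 0.0348]
ft_force: [-4.8, -1.8, 5.2]
position: [0.5608, -0.0502, 0.0348]
ft_force: [-5.9, -1.2, 5.1]
t 11.18 p [ 0.5608 -0.0502  0.0348] phi 14.19 tilt 0.08 w 0.0117 gf 50.0 F [-5.9 -1.2  5.1] q6 1.04
turn z -0.01 then tool shift mm [-1.4  1.4 -0.2]
```

```bash
for i in 1 2 3 ; do
python3 -m pendant '[[[0.001,0,0,0,0,0,0],[0.001,0,0,0,0,0,0],[0,0,0,0,0,0,0],[0,0,0,0,0,0,0],[0,0,0,0,0,0,0]]]' |egrep 'ft_force|pos'; done
```

```text
position: [0.5611, -0.05, 0.0348]
ft_force: [-8.0, -2.8, 8.0]
position: [0.5611, -0.05, 0.0348]
ft_force: [-12.0, -6.6, 10.4]
position: [0.561, -0.05, 0.0347]
ft_force: [-15.6, -8.9, 12.6]
```

The drawer stopped dead at the expected home pose, with force rising and position fixed. I ease off and release.

```bash

python3 -m pendant '[[[-0.004,0,0,0,0,0,0],[0,0,0,0,0,0,0.35],[0,0,0,0,0,0,0.35],[0,0,0,0,0,0,0.35],[0,0,0,0,0,0,0.35]]]' ; python3 -m pendant '[[[0,0,-0.02,0,0,0,0.5],[0,0,-0.04,0,0,0,1],[0,0,-0.05,0,0,0,1],[0,0,-0.05,0,0,0,1],[0,0,-0.04,0,0,0,1]]]' >/dev/null; python3 plan.py .5213 .4438 .23 14.2
```

```text
time: 13.68
position: [0.5641, -0.0496, 0.0346]
tool_rot: [0.992, 0.123, 0.0, 0.0]
ft_force: [0.1, -0.1, -0.1]
grip_width: 0.03
grip_force: 0.0
t 14.3 p [ 0.5641 -0.0496  0.2369] phi 14.19 tilt 0.14 w 0.0726 gf 0.0 F [-0.2 -0.3  0.2] q6 1.04
turn z -0.01 then tool shift mm [  79.6 -488.8    6.9]
```

```bash

for i in 1 2; do python3 -m pendant '[[[0.008,-0.049,0,0,0,0,1],[0.008,-0.049,0,0,0,0,1],[0.008,-0.049,0,0,0,0,1],[0.008,-0.049,0,0,0,0,1],[0.008,-0.049,0,0,0,0,1]]]' >/dev/null; done; python3 -m pendant '[[[0,0,0,0,0,0,1],[0,0,0,0,0,0,1],[0,0,0,0,0,0,1],[0,0,0,0,0,0,1],[0,0,0,0,0,0,1]]]'>/dev/null; python3 plan.py .5213 .4438 .082 14.2
python3 - <<'E'
from h import *
c=cam("wrist");cv2.imwrite("pics/w4.png",c[0][:,:,::-1]);print(proj(c,[.5213,.4438,.105]))
t=cam("top");a=np.hstack([cv2.resize(t[0][100:220,230:350,::-1],(400,400),interpolation=2),cv2.resize(c[0][:,:,::-1],(400,300)) [:,:, :].repeat(1,0) if 0 else np.vstack([cv2.resize(c[0][:,:,::-1],(400,300)),np.zeros((100,400,3),np.uint8)])]);cv2.imwrite("pics/w4b.png",a)
E
```

```text
t 16.18 p [0.5215 0.4442 0.2349] phi 14.1 tilt 0.01 w 0.0871 gf 0.0 F [-0.3 -0.2 -0.4] q6 1.87
turn z -0.1 then tool shift mm [ -0.3   0.3 152.9]
[285.89843862 204.13181983]
```

View pics/w4b.png

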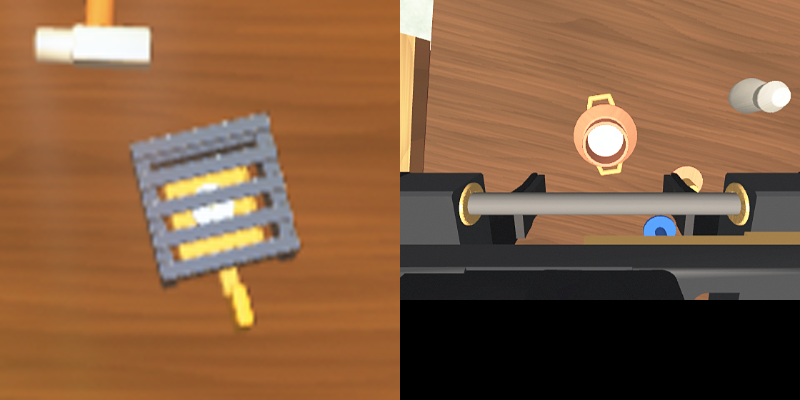

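The drawer sits home and straight under the grate, with pan bars visible between the grate bars and the grip outside. The wrist view shows the eared pot's rim near (288,204), within 2 px of the prediction, which I check numerically.

```bash
python3 - <<'E'
import cv2,numpy as np
im=cv2.imread("pics/w4.png");h=cv2.cvtColor(im,cv2.COLOR_BGR2HSV)
print([tuple(int(v) for v in im[204,x]) for x in range(250,324,3)])
inner=((h[:,:,1]<60)|(h[:,:,2]<140)).astype(np.uint8);inner[:165]=0;inner[235:]=0;inner[:,:240]=0;inner[:,335:]=0
cs,_=cv2.findContours(inner,0,1)
for k in cs:
    if cv2.contourArea(k)>300:print(cv2.contourArea(k),cv2.fitEllipse(k))
E
```

```text
[(133, 184, 254), (134, 183, 254), (166, 233, 255), (155, 218, 255), (62, 82, 139), (255, 255, 255), (255, 255, 254), (255, 255, 254), (255, 255, 254), (255, 255, 254), (255, 255, 254), (255, 255, 254), (255, 255, 254), (254, 255, 254), (255, 255, 255), (254, 255, 254), (254, 255, 254), (254, 255, 254), (255, 255, 255), (255, 255, 254), (135, 177, 246), (74, 101, 168), (181, 244, 255), (142, 202, 255), (121, 169, 251)]
1710.0 ((285.7518615722656, 196.8798828125), (43.13157653808594, 52.692630767822266), 70.32874298095703)
```

```bash

python3 -m pendant '[[[0,0.001,0.04,0,0,0,1],[0,0,0.04,0,0,0,1],[0,0,0.03,0,0,0,1],[0,0,0.025,0,0,0,1],[0,0,0.017,0,0,0,1]]]' |grep ft; python3 -m pendant '[[[0,0,0,0,0,0,0],[0,0,0,0,0,0,0],[0,0,0,0,0,0,0],[0,0,0,0,0,0,0],[0,0,0,0,0,0,0]]]' 35 ; python3 plan.py .5213 .4438 .082 14.2
```

```text
ft_force: [-0.7, 0.2, -0.5]
time: 17.52
position: [0.5226, 0.4433, 0.0842]
tool_rot: [0.992, 0.123, 0.001, 0.001]
ft_force: [2.2, -5.3, 6.2]
grip_width: 0.061
grip_force: 35.0
t 17.52 p [0.5226 0.4433 0.0842] phi 14.19 tilt 0.16 w 0.061 gf 35.0 F [ 2.2 -5.3  6.2] q6 1.87
turn z -0.01 then tool shift mm [-1.2 -0.8  2.2]
```

```bash

python3 -m pendant '[[[0,0,-0.02,0,0,0,0],[0,0,-0.03,0,0,0,0],[0,0,-0.04,0,0,0,0],[0,0,-0.04,0,0,0,0],[0,0,-0.02,0,0,0,0]]]' |grep force; python3 plan.py .6412 -.0313 .235 14.2
```

```text
ft_force: [0.7, -0.3, -6.6]
grip_force: 35.0
t 18.15 p [0.5209 0.4453 0.235 ] phi 14.2 tilt 0.17 w 0.0609 gf 35.0 F [ 0.7 -0.3 -6.6] q6 1.87
turn z 0.0 then tool shift mm [-2.000e-01  4.915e+02  0.000e+00]
```

```bash
for i in 1 2; do python3 -m pendant '[[[0,0.049,0,0,0,0,0],[0,0.049,0,0,0,0,0],[0,0.049,0,0,0,0,0],[0,0.049,0,0,0,0,0],[0,0.049,0,0,0,0,0]]]' >/dev/null; done; python3 -m pendant '[[[0,0,0,0,0,0,0],[0,0,0,0,0,0,0],[0,0,0,0,0,0,0],[0,0,0,0,0,0,0],[0,0,0,0,0,0,0]]]'>/dev/null; python3 plan.py .6412 -.0313 .134 14.2
python3 - <<'E'
from h import *
c=cam("wrist");cv2.imwrite("pics/w5.png",c[0][:,:,::-1])
E
```

```text
t 20.02 p [ 0.6412 -0.0302  0.2327] phi 14.24 tilt 0.01 w 0.0614 gf 35.0 F [-0.6  0.6 -7.5] q6 1.1
turn z 0.04 then tool shift mm [-0.2  1.1 98.7]
```

View pics/w5.png

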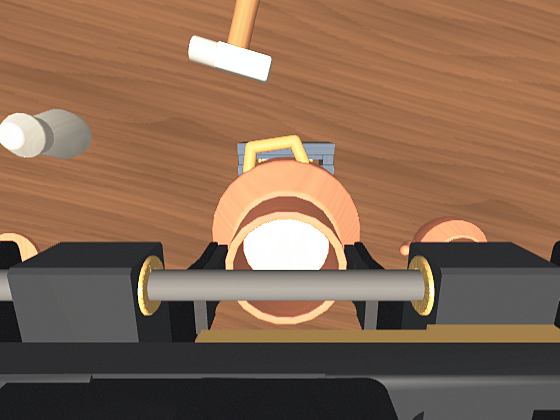

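The pot hangs upright, its rim spanning columns 226–347 (centre 286.5) and rows about 212–325. The grate's back edge shows behind it at columns 237–336, row 142. I check both numerically.

```bash
python3 - <<'E'
from h import *
c=cam("wrist");p=np.array(get_obs()["position"]);r=np.radians(14.2);u=np.array([np.cos(r),np.sin(r),0]);v=np.array([-np.sin(r),np.cos(r),0])
print(proj(c,p+[0,0,.021]),[proj(c,p+[0,0,.021]+.031*k*w).round(1) for w in(u,v) for k in(1,-1)])
im=c[0].astype(int)
print([tuple(im[y,286]) for y in range(198,222,2)]);print([tuple(im[y,286]) for y in range(308,332,2)])
for x in ((237,142),(336,142)):
    d=plane(c,x,.05)-[.6412,-.0313,.05];print(d@u,d@v)
E
```

```text
[285.97367228 272.26278169] [array([286. , 212.1]), array([285.9, 326.9]), array([223.8, 272.3]), array([348.1, 272.3])]
[(np.int64(159), np.int64(95), np.int64(69)), (np.int64(168), np.int64(99), np.int64(75)), (np.int64(166), np.int64(98), np.int64(72)), (np.int64(165), np.int64(97), np.int64(70)), (np.int64(170), np.int64(102), np.int64(77)), (np.int64(171), np.int64(102), np.int64(74)), (np.int64(154), np.int64(91), np.int64(68)), (np.int64(255), np.int64(191), np.int64(147)), (np.int64(254), np.int64(215), np.int64(177)), (np.int64(254), np.int64(209), np.int64(159)), (np.int64(254), np.int64(204), np.int64(137)), (np.int64(254), np.int64(255), np.int64(255))]
[(np.int64(166), np.int64(98), np.int64(73)), (np.int64(168), np.int64(99), np.int64(73)), (np.int64(174), np.int64(103), np.int64(76)), (np.int64(165), np.int64(99), np.int64(73)), (np.int64(194), np.int64(106), np.int64(77)), (np.int64(255), np.int64(218), np.int64(174)), (np.int64(254), np.int64(212), np.int64(160)), (np.int64(255), np.int64(225), np.int64(160)), (np.int64(194), np.int64(121), np.int64(86)), (np.int64(158), np.int64(109), np.int64(75)), (np.int64(156), np.int64(106), np.int64(75)), (np.int64(161), np.int64(127), np.int64(76))]
0.05487464783381787 0.052173032454057924
0.05488724246460031 -0.052270399879337556
```

```bash

python3 -m pendant '[[[0.001,0.0005,0.03,0,0,0,0],[0,0,0.03,0,0,0,0],[0,0,0.022,0,0,0,0],[0,0,0.01,0,0,0,0],[0,0,0,0,0,0,0]]]' |grep ft;python3 -m pendant '[[[0,0,0.002,0,0,0,0],[0,0,0.002,0,0,0,0],[0,0,0,0,0,0,0],[0,0,0,0,0,0,0],[0,0,0,0,0,0,0]]]' |egrep 'ft|pos'; python3 plan.py .6412 -.0313 .134 14.2
```

```text
ft_force: [-0.1, 0.2, -5.4]
position: [0.6425, -0.0313, 0.1368]
ft_force: [0.3, -0.1, -6.8]
t 21.38 p [ 0.6425 -0.0313  0.1368] phi 14.17 tilt 0.02 w 0.0607 gf 35.0 F [ 0.3 -0.1 -6.8] q6 1.1
turn z -0.03 then tool shift mm [-1.2 -0.3  2.8]
```

```bash
for i in 1 2 3; do
python3 -m pendant '[[[0,0,0.001,0,0,0,0],[0,0,0,0,0,0,0],[0,0,0,0,0,0,0],[0,0,0,0,0,0,0],[0,0,0,0,0,0,0]]]' |egrep 'ft|pos';done
```

```text
position: [0.6424, -0.0313, 0.1357]
ft_force: [-0.8, -0.7, -7.5]
position: [0.6424, -0.0313, 0.1347]
ft_force: [-0.8, -1.6, -6.5]
position: [0.6426, -0.0315, 0.1342]
ft_force: [-1.1, -0.6, 0.1]
```

```bash

python3 -m pendant '[[[0,0,0,0,0,0,1],[0,0,0,0,0,0,1],[0,0,0,0,0,0,1],[0,0,0,0,0,0,1],[0,0,0,0,0,0,1]]]' |grep ft;python3 -m pendant '[[[0,0,-0.03,0,0,0,1],[0,0,-0.04,0,0,0,1],[0,0,-0.04,0,0,0,1],[0,0,0,0,0,0,1],[0,0,0,0,0,0,1]]]' |egrep 'ft|pos'; python3 plan.py .6169 -.2366 .24 14.2
```

```text
ft_force: [-0.1, -0.7, -0.2]
position: [0.6417, -0.0312, 0.2431]
ft_force: [-0.3, -0.5, -0.1]
t 24.5 p [ 0.6417 -0.0312  0.2431] phi 14.17 tilt 0.07 w 0.0867 gf 0.0 F [-0.3 -0.5 -0.1] q6 1.1
turn z -0.03 then tool shift mm [-74.5 193.1   3.1]
```

```bash
python3 - <<'E'
from h import *
c=cam("wrist");cv2.imwrite("pics/w6.png",c[0][:,:,::-1]);print(proj(c,[.6425,-.0313,.155]))
E
python3 -m pendant '[[[-0.018,0.048,0,0,0,0,1],[-0.018,0.048,0,0,0,0,1],[-0.018,0.048,0,0,0,0,1],[-0.02,0.049,0,0,0,0,1],[0,0,0,0,0,0,1]]]' |grep ft; python3 plan.py .6169 -.2366 .08 14.2
python3 - <<'E'
from h import *
c=cam("wrist");cv2.imwrite("pics/w7.png",c[0][:,:,::-1]);p=proj(c,[.6169,-.2366,.1]);print(p)
a=cv2.imread("pics/w6.png")[100:400,80:480];b=c[0][100:400,80:480,::-1];cv2.imwrite("pics/w67.png",np.hstack([a,b]))
E
```

```text
[286.02719568 214.41521458]
ft_force: [-0.3, -0.8, 0.4]
t 25.18 p [ 0.6164 -0.2405  0.2413] phi 13.86 tilt 0.17 w 0.087 gf 0.0 F [-0.3 -0.8  0.4] q6 0.79
turn z -0.34 then tool shift mm [  1.5  -3.6 161.3]
[282.00544418 199.31552666]
```

View pics/w67.png

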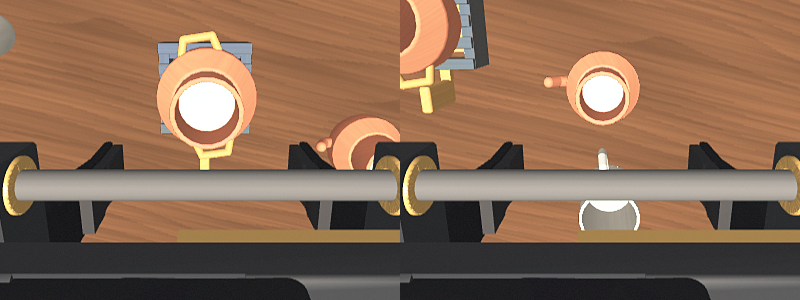

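Left panel: the pot stands upright in the middle of the grate, its rim at about (286,211) in full-image pixels. Right panel: the teapot's rim is at about (283,196), its spout pointing left (+y).

```bash
python3 - <<'E'
import cv2,numpy as np
for f,cx,cy,h in(("w6",286,211,50),("w7",283,196,42)):
    im=cv2.imread(f"pics/{f}.png").astype(int)
    m=((im[:,:,1]>205)&(im[:,:,2]>245)&(im[:,:,0]<235)).astype(np.uint8)
    M=np.zeros_like(m);M[cy-h:cy+h,cx-h:cx+h]=m[cy-h:cy+h,cx-h:cx+h]
    col=[(y,tuple(im[y,cx])) for y in range(cy-h,cy+h)];row=[(x,tuple(im[cy,x])) for x in range(cx-h,cx+h)]
    g=lambda L:[ (k,int(v[1])) for k,v in L if v[1]>203]
    print(f,"col",[k for k,_ in g(col)],"row",[k for k,_ in g(row)])
    ys,xs=np.where(M);print(xs.min(),xs.max(),ys.min(),ys.max())
E
```

```text
w6 col [168, 169, 170, 178, 179, 180, 181, 182, 183, 184, 185, 186, 187, 188, 189, 190, 191, 192, 193, 194, 195, 196, 197, 198, 199, 200, 201, 202, 203, 204, 205, 206, 207, 208, 209, 210, 211, 212, 213, 214, 215, 216, 217, 218, 219, 220, 221, 222, 223, 224, 225, 226, 227, 228, 229, 230, 245, 246, 247, 252, 253, 254, 255, 256, 257, 258, 259, 260] row [250, 251, 252, 253, 260, 261, 262, 263, 264, 265, 266, 267, 268, 269, 270, 271, 272, 273, 274, 275, 276, 277, 278, 279, 280, 281, 282, 283, 284, 285, 286, 287, 288, 289, 290, 291, 292, 293, 294, 295, 296, 297, 298, 299, 300, 301, 302, 303, 304, 305, 306, 307, 308, 309, 310, 311, 312, 313, 319, 320, 321, 322]
250 323 168 260
w7 col [165, 166, 172, 173, 174, 175, 176, 177, 178, 179, 180, 181, 182, 183, 184, 185, 186, 187, 188, 189, 190, 191, 192, 193, 194, 195, 196, 197, 198, 199, 200, 201, 202, 203, 204, 205, 206, 207, 208, 209, 210, 211, 222, 223] row [256, 257, 258, 263, 264, 265, 266, 267, 268, 269, 270, 271, 272, 273, 274, 275, 276, 277, 278, 279, 280, 281, 282, 283, 284, 285, 286, 287, 288, 289, 290, 291, 292, 293, 294, 295, 296, 297, 298, 299, 300, 301, 302, 306, 307, 308]
248 317 164 224
```

```bash

python3 -m pendant '[[[0.002,-0.0035,0.04,0,0,-0.3,1],[0,0,0.04,0,0,0,1],[0,0,0.035,0,0,0,1],[0,0,0.025,0,0,0,1],[0,0,0.02,0,0,0,1]]]' |grep ft; python3 plan.py .6174 -.2366 .08 14.2; python3 -m pendant '[[[0,0,0,0,0,0,0],[0,0,0,0,0,0,0],[0,0,0,0,0,0,0],[0,0,0,0,0,0,0],[0,0,0,0,0,0,0]]]' 30 ; python3 -m pendant '[[[0,0,0,0,0,0,0],[0,0,-0.002,0,0,0,0],[0,0,-0.002,0,0,0,0],[0,0,0,0,0,0,0],[0,0,0,0,0,0,0]]]'; python3 plan.py .6174 -.2366 .08 14.2
```

```text
ft_force: [-0.0, 0.4, 0.1]
t 25.85 p [ 0.6183 -0.2303  0.0815] phi 14.57 tilt 0.19 w 0.087 gf 0.0 F [-0.   0.4  0.1] q6 0.79
turn z 0.37 then tool shift mm [-2.4  5.9  1.5]
time: 26.48
position: [0.6199, -0.2335, 0.0849]
tool_rot: [0.992, 0.126, 0.001, 0.001]
ft_force: [0.2, -0.7, 2.6]
grip_width: 0.052
grip_force: 32.0
time: 27.1
position: [0.6186, -0.2323, 0.0871]
tool_rot: [0.992, 0.126, -0.001, -0.0]
ft_force: [0.4, -0.1, -3.3]
grip_width: 0.0523
grip_force: 31.9
t 27.1 p [ 0.6186 -0.2323  0.0871] phi 14.48 tilt 0.08 w 0.0523 gf 31.9 F [ 0.4 -0.1 -3.3] q6 0.79
turn z 0.28 then tool shift mm [-2.2  3.9  7.1]
```

```bash

python3 -m pendant '[[[0,0,-0.04,0,0,0.3,0],[0,0,-0.05,0,0,0,0],[0,0,-0.05,0,0,0,0],[0,0,-0.05,0,0,0,0],[0,0,-0.02,0,0,0,0]]]' >/dev/null;  python3 -m pendant '[[[0.018,-0.04,0,0,0,0,0],[0.018,-0.04,0,0,0,0,0],[0.018,-0.04,0,0,0,0,0],[0.018,-0.04,0,0,0,0,0],[0,-0.04,0,0,0,0,0]]]'>/dev/null;  python3 -m pendant '[[[0,0,0,0,0,0,0],[0,0,0,0,0,0,0],[0,0,0,0,0,0,0],[0,0,0,0,0,0,0],[0,0,0,0,0,0,0]]]'>/dev/null; python3 plan.py .6425 -.0313 .226 14.2
python3 - <<'E'
from h import *
c=cam("wrist");cv2.imwrite("pics/w8.png",c[0][:,:,::-1])
p=np.array(get_obs()["position"]);r=np.radians(14.2);u=np.array([np.cos(r),np.sin(r),0]);v=np.array([-np.sin(r),np.cos(r),0])
q=p+[0,0,.0175]
print(proj(c,q),[proj(c,q+.027*k*w).round(1) for w in(u,v) for k in(1,-1)])
E
```

```text
t 28.98 p [ 0.6399 -0.0219  0.2976] phi 14.11 tilt 0.01 w 0.0518 gf 31.9 F [-0.2  0.2 -3.5] q6 1.12
turn z -0.09 then tool shift mm [ 0.2  9.8 71.6]
[285.32596318 269.30211137] [array([285.2, 218.2]), array([285.4, 316.4]), array([232.3, 269.4]), array([338.4, 269.2])]
```

View pics/w8.png

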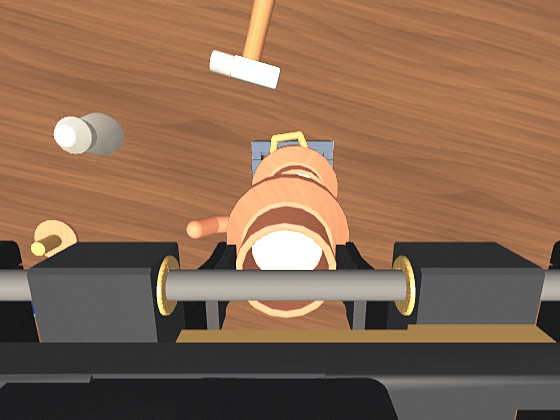

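The teapot is held upright, its rim spanning columns 236–337 and rows about 222–317. The lower pot peeks out behind, centred at column 295, so about 10 mm to tool +y is still to go.

```bash
python3 -m pendant '[[[0,0.005,0,0,0,0,0],[0,0.0045,0,0,0,0,0],[0,0,0,0,0,0,0],[0,0,0,0,0,0,0],[0,0,0,0,0,0,0]]]' >/dev/null; python3 plan.py .6425 -.0313 .226 14.2; python3 - <<'E'
import cv2,numpy as np
from h import *
im=cv2.imread("pics/w8.png").astype(int)
print([(y,*im[y,286].tolist()) for y in list(range(210,234,2))+list(range(306,324,2))])
c=cam("wrist");cv2.imwrite("pics/w9.png",c[0][:,:,::-1]);im=c[0].astype(int)
print("pred",[proj(c,[.6425+.05*np.cos(a),-.0313+.05*np.sin(a),.05+.048]).round(1) for a in np.radians([14.2,14.2+60,14.2-60])])
for y in(145,150,155,160,165,170):
    m=np.where((im[y,:,0]>200)&(im[y,:,2]<150)&(im[y,:,0]-im[y,:,2]>80))[0];m=m[(m>200)&(m<380)];print(y,m.min(),m.max())
E
```

```text
t 29.65 p [ 0.6421 -0.0302  0.2976] phi 14.19 tilt 0.01 w 0.0518 gf 31.9 F [-0.1  0.1 -3.5] q6 1.1
turn z -0.01 then tool shift mm [ 0.1  1.2 71.6]
[(210, 76, 102, 171), (212, 77, 104, 173), (214, 75, 103, 172), (216, 74, 101, 170), (218, 76, 103, 172), (220, 74, 102, 171), (222, 75, 102, 180), (224, 175, 224, 255), (226, 187, 226, 255), (228, 157, 219, 254), (230, 164, 223, 254), (232, 255, 255, 254), (306, 77, 104, 176), (308, 76, 105, 176), (310, 74, 105, 194), (312, 179, 226, 255), (314, 171, 224, 255), (316, 158, 224, 255), (318, 80, 118, 181), (320, 82, 119, 174), (322, 86, 122, 176)]
pred [array([286.6, 145.5]), array([248.2, 168.1]), array([325.1, 168. ])]
145 263 299
150 262 306
155 260 314
160 255 319
165 251 323
170 248 325
```

```bash
python3 -m pendant '[[[0.003,0.001,0.02,0,0,0,0],[0,0,0.02,0,0,0,0],[0,0,0.01,0,0,0,0],[0,0,0.008,0,0,0,0],[0,0,0,0,0,0,0]]]' |grep ft; python3 -m pendant '[[[0,0,0.003,0,0,0,0],[0,0,0.002,0,0,0,0],[0,0,0.002,0,0,0,0],[0,0,0,0,0,0,0],[0,0,0,0,0,0,0]]]' |egrep "pos|ft";  python3 plan.py .6435 -.0313 .226 14.2
```

```text
ft_force: [0.5, -0.6, -3.6]
position: [0.6453, -0.0305, 0.2327]
ft_force: [-0.1, -0.3, -3.7]
t 30.95 p [ 0.6453 -0.0305  0.2327] phi 14.18 tilt 0.01 w 0.0518 gf 31.9 F [-0.1 -0.3 -3.7] q6 1.1
turn z -0.02 then tool shift mm [-2.   0.3  6.7]
```

```bash
for i in 1 2 3; do python3 -m pendant '[[[0,0,0.001,0,0,0,0],[0,0,0.001,0,0,0,0],[0,0,0,0,0,0,0],[0,0,0,0,0,0,0],[0,0,0,0,0,0,0]]]' |egrep "pos|ft";done
```

```text
position: [0.6453, -0.0305, 0.2307]
ft_force: [0.1, 0.7, -3.7]
position: [0.6453, -0.0305, 0.2287]
ft_force: [0.4, -0.3, -3.0]
position: [0.646, -0.0307, 0.2279]
ft_force: [-0.8, -0.5, 5.7]
```

Contact came at TCP z 0.228, exactly the seated height (0.143 + 0.085). I release and check.

```bash

python3 -m pendant '[[[0,0,-0.0005,0,0,0,0.85],[0,0,0,0,0,0,0.85],[0,0,0,0,0,0,0.9],[0,0,0,0,0,0,1],[0,0,0,0,0,0,1]]]' |grep ft;python3 -m pendant '[[[0,0,-0.03,0,0,0,1],[0,0,-0.04,0,0,0,1],[0,0,-0.04,0,0,0,1],[0,0,0,0,0,0,1],[0,0,0,0,0,0,1]]]' |egrep 'ft|pos'; python3 plan.py .47 .281 .2 14.2
python3 - <<'E'
from h import *
s=cam("scene");t=cam("top");w=cam("wrist")
cv2.imwrite("pics/w10.png",w[0][:,:,::-1])
print(proj(w,[.643,-.0313,.243]),proj(s,[.643,-.0313,.243]))
a=cv2.resize(s[0][170:290,250:370,::-1],(400,400),interpolation=2);b=np.zeros((400,400,3),np.uint8);b[:300]=w[0][100:400,80:480,::-1]
cv2.imwrite("pics/c10.png",np.hstack([a,b]))
E
```

```text
ft_force: [0.2, -0.2, 0.3]
position: [0.6447, -0.0304, 0.3363]
ft_force: [0.1, -0.4, -0.4]
t 34.08 p [ 0.6447 -0.0304  0.3363] phi 14.18 tilt 0.09 w 0.0867 gf 0.0 F [ 0.1 -0.4 -0.4] q6 1.1
turn z -0.02 then tool shift mm [ -92.9 -344.7  136.3]
[286.50638953 215.40285748] [322.69365553 191.45766514]
```

View pics/c10.png

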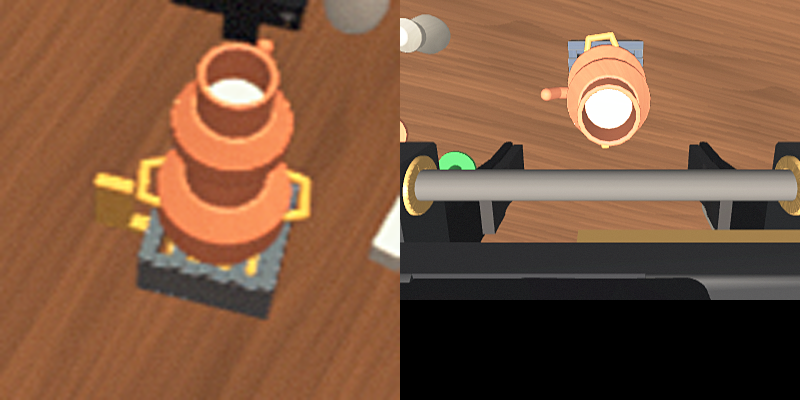

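The stack stands straight: the teapot is seated level in the collar and the drawer is home. Its rim is at about (321,193.4) in scene and (289,212) in wrist, which I measure precisely.

```bash
python3 - <<'E'
from h import *
im=cv2.imread("pics/w10.png").astype(int)
for x in (280,289,298):print("col",x,[y for y in range(170,255) if im[y,x,1]>203 and im[y,x,0]<235])
for y in (205,212,219):print("row",y,[x for x in range(245,335) if im[y,x,1]>203 and im[y,x,0]<235])
w=cam("wrist");s=cam("scene")
print([proj(w,[.643+.027*np.cos(a),-.0313+.027*np.sin(a),.243]).round(1).tolist() for a in np.radians([14.2,194.2,104.2,-75.8])])
print(plane(w,(289,213),.243),tri((w,(289,213)),(s,(321.1,193.4))), plane(s,(321.1,193.4),.243))
E
```

```text
col 280 [176, 177, 186, 187, 188, 189, 190, 241, 242, 243]
col 289 [175, 176, 185, 186, 187, 188, 228, 242, 243, 244]
col 298 [176, 177, 178, 186, 187, 188, 189, 190, 226, 240, 241, 242, 243]
row 205 [260, 261, 262, 263, 314, 315, 316, 317]
row 212 [258, 259, 260, 261, 316, 317, 318, 319]
row 219 [258, 259, 260, 261, 316, 317, 318, 319]
[[286.4, 183.4], [286.4, 246.1], [254.0, 215.5], [318.9, 215.5]]
[ 0.64562704 -0.03285182  0.243     ] (array([ 0.64217934, -0.03339299,  0.23589515]), np.float64(0.0015836377939302158)) [ 0.64232025 -0.0377495   0.243     ]
```

```bash
python3 -m pendant '[[[-0.01,-0.045,0,0,0,0,1],[-0.01,-0.045,0,0,0,0,1],[-0.01,-0.045,0,0,0,0,1],[-0.01,-0.045,0,0,0,0,0.7],[-0.01,-0.045,0,0,0,0,0.7]]]' >/dev/null;python3 -m pendant '[[[-0.014,-0.04,0.03,0,0,0,0.7],[-0.014,-0.04,0.05,0,0,0,0.7],[-0.014,-0.04,0.05,0,0,0,0.7],[0,0,0.04,0,0,0,0.7],[0,0,0.02,0,0,0,0.7]]]' >/dev/null;python3 -m pendant '[[[0,0,0,0,0,0,0.7],[0,0,0,0,0,0,0.7],[0,0,0,0,0,0,0.7],[0,0,0,0,0,0,0.7],[0,0,0,0,0,0,0.7]]]' >/dev/null; python3 plan.py .47 .281 .033 14.2
python3 - <<'E'
from h import *
c=cam("wrist");cv2.imwrite("pics/w11.png",c[0][:,:,::-1]);print("knob",proj(c,[.47,.281,.052]),"disc",proj(c,[.47,.281,.016]))
h=cv2.cvtColor(c[0],cv2.COLOR_RGB2HSV)
y=cv2.inRange(h,(20,60,200),(35,255,255));y[:, :180]=0;y[:,400:]=0;y[245:]=0
for k in cv2.findContours(y,0,1)[0]:
    if cv2.contourArea(k)>60:print("yellow",cv2.contourArea(k),cv2.boundingRect(k),cv2.minEnclosingCircle(k))
o=cv2.inRange(h,(4,90,200),(19,255,255));o[245:]=0
for k in cv2.findContours(o,0,1)[0]:
    if cv2.contourArea(k)>300:print("orange",cv2.contourArea(k),cv2.boundingRect(k),cv2.fitEllipse(k))
E
```

```text
t 36.2 p [0.4741 0.2782 0.1524] phi 14.16 tilt 0.07 w 0.0609 gf 0.0 F [ 1.  -0.  -0.1] q6 1.65
turn z -0.04 then tool shift mm [ -3.3  -3.8 119.4]
knob [281.20446156 215.46851147] disc [281.68491257 205.77205742]
yellow 1073.0 (252, 186, 61, 48) ((281.2590637207031, 203.9512481689453), 31.13721466064453)
```

View pics/w11.png

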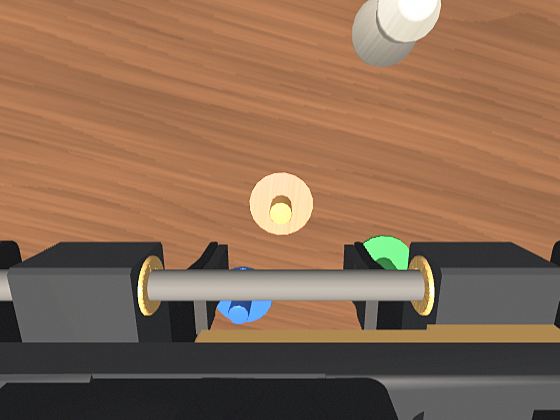

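The copper lid's knob top is at (280.5,213) and its disc centre at (281.5,204), within 2 px of prediction. The green and blue look-alikes are clear of the fingers.

```bash
python3 -m pendant '[[[-0.002,-0.004,0.03,0,0,0,0.7],[0,0,0.03,0,0,0,0.7],[0,0,0.03,0,0,0,0.7],[0,0,0.022,0,0,0,0.7],[0,0,0.006,0,0,0,0.7]]]' |grep ft; for i in 1 2; do python3 -m pendant '[[[0,0,0,0,0,0,0],[0,0,0,0,0,0,0],[0,0,0,0,0,0,0],[0,0,0,0,0,0,0],[0,0,0,0,0,0,0]]]' 25|egrep "ft|pos|grip"; done; python3 plan.py .47 .281 .033 14.2
```

```text
ft_force: [0.1, 0.1, 1.3]
position: [0.471, 0.2816, 0.0341]
ft_force: [0.4, 0.6, 1.8]
grip_width: 0.0188
grip_force: 21.9
position: [0.4711, 0.2817, 0.034]
ft_force: [-0.7, 1.8, 4.6]
grip_width: 0.0183
grip_force: 25.0
t 38.12 p [0.4711 0.2817 0.034 ] phi 14.17 tilt 0.03 w 0.0183 gf 25.0 F [-0.7  1.8  4.6] q6 1.66
turn z -0.03 then tool shift mm [-1.2  0.4  1. ]
```

```bash
python3 -m pendant '[[[0,0,-0.04,0,0,0,0],[0,0,-0.06,0,0,0,0],[0,0,-0.06,0,0,0,0],[0,0,-0.06,0,0,0,0],[0,0,-0.06,0,0,0,0]]]' |grep grip;python3 -m pendant '[[[0.009,0.035,-0.02,0,0,0,0],[0.009,0.035,0,0,0,0,0],[0.009,0.035,0,0,0,0,0],[0.009,0.035,0,0,0,0,0],[0.009,0.035,0,0,0,0,0]]]' >/dev/null;python3 -m pendant '[[[0.009,0.035,0,0,0,0,0],[0.009,0.035,0,0,0,0,0],[0.009,0.035,0,0,0,0,0],[0.009,0.035,0,0,0,0,0],[0.009,0.032,0,0,0,0,0]]]' >/dev/null;python3 -m pendant '[[[0,0,0,0,0,0,0],[0,0,0,0,0,0,0],[0,0,0,0,0,0,0],[0,0,0,0,0,0,0],[0,0,0,0,0,0,0]]]' |grep grip; python3 plan.py .6434 -.033 .266 14.2
python3 - <<'E'
from h import *
c=cam("wrist");cv2.imwrite("pics/w12.png",c[0][:,:,::-1]);p=np.array(get_obs()["position"])
print("knobtop",proj(c,p+[0,0,.018]),"disc",[proj(c,p+[.031*np.cos(a),.031*np.sin(a),-.018]).round(1).tolist() for a in np.radians([14.2,104.2,-75.8])],"rim",[proj(c,[.6434+.027*np.cos(a),-.033+.027*np.sin(a),.243]).round(1).tolist() for a in np.radians([14.2,194.2,104.2,-75.8])])
E
```

```text
grip_width: 0.0188
grip_force: 25.0
grip_width: 0.0182
grip_force: 25.0
t 40.62 p [ 0.6429 -0.0323  0.3341] phi 14.22 tilt 0.02 w 0.0182 gf 25.0 F [ 0.4  0.2 -1.4] q6 1.1
turn z 0.02 then tool shift mm [ 0.3  0.8 68.1]
knobtop [285.8738949  269.69755002] disc [[285.8, 195.5], [235.3, 245.1], [336.3, 245.1]] rim [[286.6, 181.8], [286.5, 244.9], [253.9, 214.1], [319.2, 214.1]]
```

View pics/w12.png

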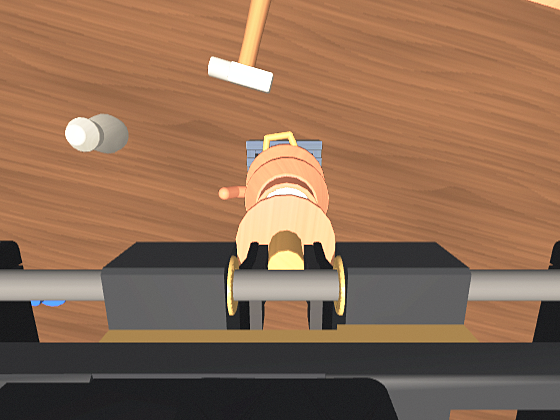

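The lid hangs level and centred in the pads: its disc spans columns 236–336, top at row 194, as predicted. The teapot below is centred at column 287, so about 1 mm of correction before lowering.

```bash
python3 -m pendant '[[[0,0.001,0.02,0,0,0,0],[0,0,0.02,0,0,0,0],[0,0,0.01,0,0,0,0],[0,0,0.004,0,0,0,0],[0,0,0,0,0,0,0]]]' |egrep "pos|ft"; for i in 1 2 3 4; do python3 -m pendant '[[[0,0,0.0015,0,0,0,0],[0,0,0.0015,0,0,0,0],[0,0,0,0,0,0,0],[0,0,0,0,0,0,0],[0,0,0,0,0,0,0]]]' |egrep "pos|ft";done
```

```text
position: [0.6436, -0.0338, 0.2801]
ft_force: [0.2, 0.5, -0.3]
position: [0.6434, -0.0339, 0.2769]
ft_force: [-0.1, 0.5, -0.7]
position: [0.6434, -0.0339, 0.2739]
ft_force: [-0.3, -0.8, -0.9]
position: [0.6434, -0.0338, 0.2708]
ft_force: [-0.9, 0.0, -0.4]
position: [0.6434, -0.0339, 0.2679]
ft_force: [-0.1, -0.1, -1.2]
```

```bash
for i in 1 2; do python3 -m pendant '[[[0,0,0.001,0,0,0,0],[0,0,0,0,0,0,0],[0,0,0,0,0,0,0],[0,0,0,0,0,0,0],[0,0,0,0,0,0,0]]]' |egrep "pos|ft";done
```

```text
position: [0.6435, -0.0339, 0.2671]
ft_force: [-0.9, -0.4, 2.3]
position: [0.6436, -0.0338, 0.267]
ft_force: [-0.9, 0.1, 5.0]
```

Seated at exactly the expected height. I release, retreat and check.

```bash
python3 -m pendant '[[[0,0,-0.001,0,0,0,0.7],[0,0,0,0,0,0,0.7],[0,0,0,0,0,0,0.7],[0,0,0,0,0,0,0.7],[0,0,0,0,0,0,0.7]]]' |egrep "grip|ft"; python3 -m pendant '[[[0,0,-0.02,0,0,0,0.7],[0,0,-0.04,0,0,0,0.7],[0,0,-0.04,0,0,0,0.7],[-0.05,0,0,0,0,0,0.7],[-0.05,0,0,0,0,0,0.7]]]' >/dev/null; python3 -m pendant '[[[-0.05,0,0,0,0,0,0.7],[0,0,0,0,0,0,0.7],[0,0,0,0,0,0,0.7],[0,0,0,0,0,0,0.7],[0,0,0,0,0,0,0.7]]]' >/dev/null;python3 plan.py
python3 - <<'E'
from h import *
s=cam("scene");t=cam("top")
a=cv2.resize(s[0][140:300,160:380,::-1],(550,400),interpolation=2);b=cv2.resize(t[0][100:260,230:330,::-1],(250,400),interpolation=2)
cv2.imwrite("pics/fin.png",np.hstack([a,b]))
E
```

```text
ft_force: [0.3, 0.7, 0.2]
grip_width: 0.0579
grip_force: 0.0
t 46.92 p [ 0.4989 -0.0705  0.3665] phi 14.21 tilt 0.01 w 0.0606 gf 0.0 F [ 0.5  0.7 -0. ] q6 0.96
```

View pics/fin.png

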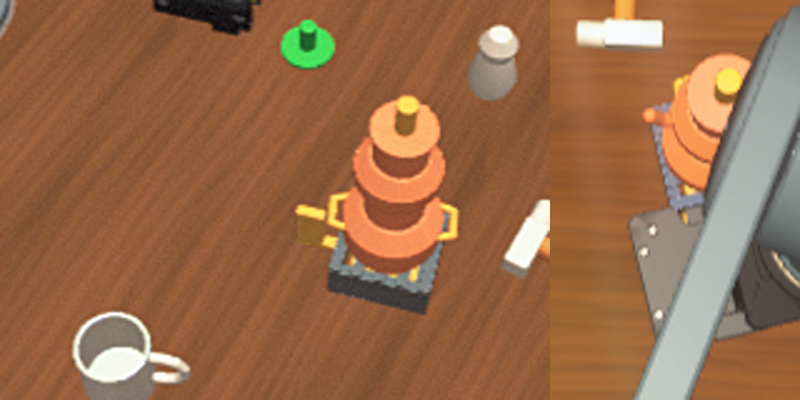

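The final view shows the drawer home, both pots upright on the grate and the lid level, knob at (406,105) in the crop. The mug and shaker have not moved, and the gripper is clear.

```bash
python3 -c "from rig import hand_in;print(hand_in())"
```

```text
the job is handed in; nothing more can be done
None
```

The job is handed in after about 47 s of the 112 s allowed: the drawer is home, and the eared pot, teapot and lid are seated in the order asked, with everything released and the mug and shaker undisturbed; the hand-in returned no verdict.

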